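# Nudge the bone knight into its notch and slide the archive tray home

## Task

The wooden slide tray stands pulled out from under the display case. Without gripping or lifting anything, gently push the bone knight along the tray floor with the fingertips until its round base sits snugly in the empty middle notch of the tray's back rail, between the bronze bishop and the pin dish, and only then push the tray by its front board until it is fully home under the case. Keep the pieces upright, leave the bishop and the dish in their own notches and the things on the sideboard where they are, do not bump the case hard, and finish clear of everything.

Things in the scene. Friction and masses are not known exactly. Their poses are not given: they have to be found in the camera images.
- knight: Carved bone chess knight, about 90 g, 57 mm tall, standing on the tray floor: round base 36 mm in diameter and 10 mm high, narrower neck and head above (muzzle 20 mm from the axis at 37 mm height). Origin: centre of its underside; z up; the muzzle points along its -x.
- tray (a joint): How far the tray has been pushed in, in m: 0 = pulled out as at the start, 0.172 = fully home against a hard stop. It slides along the tray's x axis with about 3 N of friction (plus 8 N per m/s) and stays where it is left. Tray about 0.8 kg.
- seat_mid (a point): Middle notch of the tray's back rail: the point on the floor where the centre of the knight's base lies when it touches both faces of the notch. Moves with the tray; axes: x away from the robot into the case, y left, z up. The notch is a 90 degree V, open to -x, 20 mm deep, 40 mm wide at the mouth; the rail's front is 5.5 mm beyond this point and 14 mm above the floor.
- tray_floor (a point): Point on the upper face of the tray's floor, 70 mm in front of seat_mid, 16 mm above the table. Axes as the tray. The floor is flat and clear from the rail to the front board, 276 mm wide inside; the side walls stand 10 mm, the front board 26 mm above it.
- seat_left (a point): The same point of the left notch, 85 mm to the +y side of the middle one; occupied by the bishop or the dish.
- seat_right (a point): The same point of the right notch, 85 mm to the -y side of the middle one; occupied by the bishop or the dish.
- tray_front (a point): Middle of the outer face of the tray's front board (the face to push on, looking to -x of the tray), 26 mm above the table, 170 mm from seat_mid. The board is 288 mm wide, 12 mm thick, from 4 to 42 mm above the table. Axes as the tray. When the tray is home this face is 50 mm in front of the case.
- case: Glass display case with a glass floor, standing on two cheeks, fixed to the sideboard. Origin on the table in the middle of its front edge; x away from the robot. 348 mm wide, 280 mm deep, 194 mm high; its underside is 88 mm above the table, so the pieces pass beneath it, standing.
- bishop: Bronze bishop, 60 mm tall, round base 36 mm in diameter, about 160 g, standing standing a few mm clear in the left or right notch. Origin: centre of its underside.
- dish: Small round enamel pin dish, 44 mm across, 14 mm high, about 60 g, standing a few mm clear in the left or right notch. Origin: centre of its underside.
- magnifier: Magnifier lying on the sideboard left of the tray: lens 80 mm across, 10 mm thick, horn handle to its -x, 175 mm long in all. Origin: under the lens centre.
- clock: Wooden chess clock, 55 x 165 x 97 mm, on the sideboard right of the tray. Origin: centre of its underside.
- pawn: Wooden pawn, 42 mm tall, 29 mm base, on the sideboard right of the tray. Origin: centre of its underside.
There are look-alikes about, which are no part of the job. Leave any orange look-alike of the knight alone. Leave any green look-alike of the bishop alone.

How it is judged (in metres and radians):
On the way, in this order (a step that is already met when the one before it is completed fails the run):
1. the knight sits in the middle notch while the tray is still pulled out (horizontal distance between knight and seat_mid below 0.006 m and angle between knight's own z axis and vertical below 0.12 rad and linear speed of knight below 0.02 m/s and value of joint tray below 0.1 m), for 0.2 s.
2. the tray is pushed fully home (value of joint tray above 0.167 m), for 0.2 s.
At the end, for the whole second after the job is handed in: Tray within 5 mm of fully home; knight upright and at rest with the centre of its base within 6 mm of the middle notch point; bishop and dish upright within 15 mm of the points of the left and right notches (value of joint tray above 0.167 m and horizontal distance between knight and seat_mid below 0.006 m and angle between each of knight, bishop, dish's own z axis and vertical below 0.12 rad and linear speed of knight below 0.02 m/s and (horizontal distance between bishop and seat_left below 0.015 m or horizontal distance between bishop and seat_right below 0.015 m) and (horizontal distance between dish and seat_left below 0.015 m or horizontal distance between dish and seat_right below 0.015 m)); the robot touches nothing.
It fails at once if the knight is squeezed or pressed hard (over 12 N) (contact force between the fingers and knight above 12 N).
It fails at once if the knight, the bishop or the dish is lifted off the tray floor (z of any of knight, bishop, dish in the frame of seat_mid above 0.01 m).
It fails at once if a piece is tipped over (angle between any of knight, bishop, pawn's own z axis and vertical above 0.5 rad).
It fails at once if something on the sideboard is moved more than 20 mm (distance of any of magnifier, clock, pawn from where it was at the start of the episode above 0.02 m).
It fails at once if the case is bumped hard (over 15 N) (contact force between the arm and case above 15 N).
It also fails if it takes over 58 s, if anything falls off the work surface, if the arm or the gripper's body presses on something with over 40 N, if the wrist force passes 120 N, or if a joint passes its speed limit or range.

## Robot

A 6-joint arm with a two-finger parallel gripper is mounted at the origin on the work surface. World frame = base frame: x ahead of the robot, y to its left, z up, the work surface at z = 0. Lengths are in mm, angles in rad, forces in N, time in s.
With the tool pointing down it reaches from about 300 to 875 mm from the base axis. Payload 4.2 kg.
Tool frame: the origin (TCP) lies on the front face of the gripper's body, between the roots of the fingers; the fingertips stand 73 mm ahead of it and the grasp point (between the pads) lies 54 mm ahead of it; z points along the fingers, y is the line along which they close (so a half turn about z gives the same grasp; the last joint's range is limited). The gripper opens to 85 mm and grips with 20 to 120 N. Pads are 22 mm wide; open, the fingers measure 114 mm over their backs; the gripper's body (76 mm by 85 mm) begins 54 mm behind the grasp point. The pads swing forward as they close: fully open they stand 13 mm farther back than shut.
Start: joints at [-1.249, 0.32, 1.565, -0, 1.257, -0.02], TCP at [192.732, -541.745, 303.938] pointing down, gripper open.
Joint ranges: [-3.11, 3.11], [-0.84, 2.01], [0.21, 2.61], [-1.34, 4.49], [0.05, 2.63], [-2.56, 2.56]. Speed limits (rad/s): [2.57, 2.57, 3.14, 3.14, 3.14, 3.14].

## Interface

Orientations are given as a 3x3 rotation matrix whose columns are the frame's x, y, z axes.
In Python, from workcell import bot gives the robot as it stands. The module is installed in compiled form; this text tells all that it offers.
- The arm moves only by the tool step_arm, never from a script. Its argument "motion" is a list that holds one entry, the list of rows, each a list of 6 numbers: the shift along the tool's x, y, z as a fraction of full scale, then the turn, a rotation vector about the tool's x, y, z as a fraction of full scale. A call has 1 to 8 rows; each row is the pose to reach, as a shift and turn from the pose commanded when the call began, along the tool's axes at that moment, turning the shorter way round; what a row does not reach only later rows make up. Full scale, the value 1, is 800 mm for a shift and 360 degrees for a turn. A row lasts 1/10 s, in which the tool goes at most 50 mm and 8.59 degrees, less where a joint would pass 70% of its speed; a pose out of reach is approached as far as the arm can. A call with a number of a shift or a turn outside -1 to 1 is refused whole. A call with a gripper value outside its range is refused whole. "claw" is the opening in per cent of the stroke, from 0 (shut) to 100 (fully open), set as the call begins (left out, the last holds). The fingers move at their own pace and stop on an object; "force" is the grip in N (left out, the last holds). Time passes only in rows, so rows that repeat a pose let the fingers close. It gives the time, the measured TCP pose, the force, the opening and the grip force at its end, in the units of the state.
- bot.state(): the state, without advancing time (a new reading comes with each control period).
- bot.capture(name): name is "side" or "top" or "wrist"; returns (picture, depth): 420x560x3 uint8, blue, green, red; 420x560 float32, mm along the optical axis (not along the pixel's ray), 0 where there is no reading.
- bot.get_calibration(name): a dict with "K" (3x3 intrinsics, pixels), "R" (3x3) and "t" (3): a world point X has camera coordinates R X + t. Camera axes: x right, y down, z forward; pixel columns grow to the right and rows downward; lengths in mm; the calibration is good to about 2 mm. A picture is of the moment at which its call begins: read the wrist's pose just before it. get_calibration takes no time and is no camera call; for the wrist camera it gives the pose at the moment of the call.
- bot.close_job(): hands the job in; it is judged then, once.
Trained networks look in the newest picture that a camera, given by its name, has taken for a name from the list of things; names that differ only in an ending like _2 or _b are one class to them, and where a whole thing is asked for, a point or a joint stands for the part that bears it (a point fixed in the world has none). Each returns a list of dicts, best first, with "conf" (0 to 1); they miss things now and then, are a little off and sometimes report something else, mostly with a low value. They report only what shows in the picture. A call takes as long as a camera call. They do not tell look-alikes from the thing itself.
- bot.silhouettes(camera, label): "region" (420x560 bool, what is visible of it) and "rect" ([centre column, centre row, width, height] in pixels, round what is visible of it).
The state is a dict: "t": time; "joints": joint angles; "joint_vel": joint speeds; "tau": joint torques, N m; "position": TCP position; "eef_rot": TCP orientation; "ft_force": force on the tool from outside, world axes, zero at the start; "ft_torque": the same for the moment, N m; "width": finger opening in mm; "finger_force": force on a finger pad.
Only numpy, scipy, OpenCV 4.12 (cv2) and the standard library are available. Lean on these libraries where they do the work, as an engineer would, in place of code of your own. Each camera call takes 0.05 s, during which the arm holds its last target. There are 200 camera calls.

## Working session

There is one attempt and no reset: what is moved stays moved. The work goes in short steps, Python scripts to look and compute and a tool call to move; the robot and the scene stay as the last step left them, time stands still between calls to the robot, and variables do not carry over. Pictures are saved under pics/ and viewed, at most 10 in all, crops included, and the job is handed in when it is done.

Besides the shell and the picture viewer there is one more tool, called after "Call:" by a JSON object that holds its "name" and its "arguments", one argument or row to a line. step_arm: Moves the arm, as the interface text tells. Its arguments: {"type":"object","properties":{"motion":{"type":"array"},"claw":{"type":"number"},"force":{"type":"number"}},"required":["motion"]}

```bash
mkdir -p pics; cat > h.py <<'E'
import numpy as np, cv2
from workcell import bot
def pts(cam,depth,mask):
    c=bot.get_calibration(cam);K=np.array(c["K"]);R=np.array(c["R"]);t=np.array(c["t"]).ravel()
    v,u=np.nonzero(mask&(depth>0));z=depth[v,u]
    P=np.stack([(u-K[0,2])/K[0,0]*z,(v-K[1,2])/K[1,1]*z,z],1)
    return (P-t)@R, u, v
def proj(cam,X):
    c=bot.get_calibration(cam);p=np.array(c["K"])@(np.array(c["R"])@np.array(X,float)+np.array(c["t"]).ravel());return p[:2]/p[2]
E
python3 - <<'E'
from h import *
for cam in ("top","side"):
    im,d=bot.capture(cam); cv2.imwrite(f"pics/{cam}0.png",im); np.savez(f"pics/{cam}0.npz",im=im,d=d)
    for n in ("knight","bishop","dish","tray","case","magnifier","clock","pawn"):
        for r in bot.silhouettes(cam,n):
            P,u,v=pts(cam,d,r["region"])
            if len(P): print(cam,n,round(r["conf"],2),np.round(r["rect"]),np.round(np.median(P,0)),np.round(np.percentile(P,2,axis=0)),np.round(np.percentile(P,98,axis=0)), im[v,u].mean(0).round())
s=bot.state();print(s["t"],s["eef_rot"])
E
```

```text
top knight 0.5 [260. 206.  16.  17.] [572.  19.  37.] [559.   4.  17.] [591.  34.  73.] [121. 151. 161.]
top knight 0.47 [296. 269.  15.  17.] [430. -32.  35.] [416. -49.   9.] [447. -19.  56.] [ 47.  93. 161.]
top bishop 0.6 [216. 183.  16.  21.] [645. 108.  31.] [634.  94.  18.] [661. 127.  76.] [48. 70. 95.]
top bishop 0.55 [170. 190.  17.  19.] [653. 218.  17.] [643. 207.   6.] [668. 238.  59.] [ 54. 101.  58.]
top bishop 0.46 [237.  85. 189. 171.] [818.  25. 188.] [ 708. -145.   96.] [980. 186. 195.] [104. 121. 134.]
top dish 0.72 [292. 171.  16.  18.] [650. -61.  22.] [628. -81.  17.] [668. -42.  32.] [110.  92.  79.]
top tray 0.72 [258. 196. 143. 123.] [603.  28.  17.] [ 488. -114.   13.] [730. 164.  43.] [ 97. 126. 151.]
top tray 0.25 [215. 182.  18.  22.] [646. 108.  30.] [634.  94.  16.] [674. 127.  76.] [50. 72. 97.]
top case 0.93 [238.  86. 188. 165.] [818.  25. 188.] [ 708. -145.   94.] [980. 187. 195.] [104. 121. 134.]
top magnifier 0.79 [119. 282.  36.  79.] [503. 351.   9.] [387. 325.   1.] [550. 395.  18.] [ 89. 115. 131.]
top clock 0.96 [430. 174.  88.  53.] [ 579. 
[... 1174 characters left out ...]
95 [408. 187. 198. 186.] [832. -74. 187.] [ 709. -157.   16.] [980. 183. 194.] [105. 133. 156.]
side magnifier 0.72 [212. 130.  63.  23.] [503. 345.   9.] [387. 321.   5.] [548. 393.  17.] [105. 143. 166.]
side clock 0.59 [315. 370.  69.  99.] [ 581. -366.   85.] [ 550. -432.   31.] [ 616. -289.   96.] [ 55.  74. 108.]
side pawn 0.66 [286. 219. 124. 113.] [602.  -2.  17.] [ 491. -120.   12.] [724. 163.  43.] [117. 161. 198.]
side pawn 0.62 [232. 388.  15.  19.] [ 456. -345.   15.] [ 443. -353.    1.] [ 468. -332.   43.] [100. 143. 185.]
0.9 [[ 9.42154977e-01  3.35177561e-01  4.16539022e-05]
 [ 3.35177563e-01 -9.42154973e-01 -8.93061890e-05]
 [ 9.31100055e-06  9.81017239e-05 -9.99999995e-01]]
```

```bash
python3 - <<'E'
from h import *
a=np.load("pics/top0.npz")["im"];b=np.load("pics/side0.npz")["im"]
A=cv2.resize(a[120:300,150:350],None,fx=4,fy=4)[:600];B=cv2.resize(b[130:300,190:350],None,fx=3.4,fy=3.4)
A=cv2.resize(a[125:295,155:345],(400,358));B=cv2.resize(b[130:290,185:345],(400,400))
A=cv2.resize(a[130:290,160:340],(400,356),interpolation=cv2.INTER_CUBIC)
c=np.zeros((400,800,3),np.uint8);c[:356,:400]=A;c[:,400:]=B
cv2.imwrite("pics/crop0.png",c)
E
```

```text
(no output)
```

View pics/crop0.png

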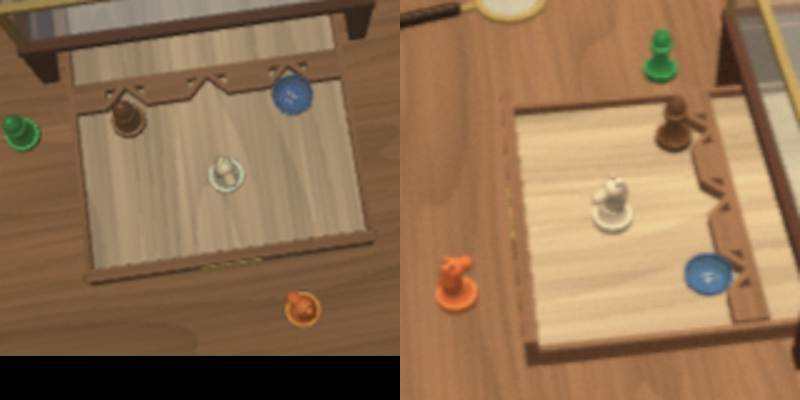

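View pics/side0.png

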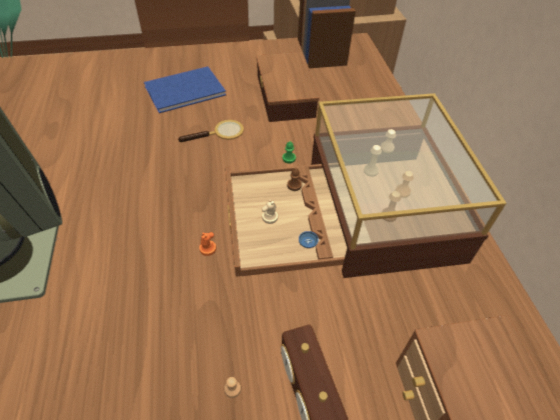

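The bone knight is at top pixel (260,206). Others that could be mistaken for it are the orange knight (296,269), the white pieces inside the case and the pawn (427,236). The bone one on the tray is my target. Next I fit the tray frame.

```bash
python3 - <<'E'
from h import *
for cam in ("top","side"):
    f=np.load(f"pics/{cam}0.npz");d=f["d"];im=f["im"]
    P,u,v=pts(cam,d,np.ones(d.shape,bool))
    box=(P[:,0]>470)&(P[:,0]<720)&(P[:,1]>-140)&(P[:,1]<185)
    fr=P[box&(P[:,2]>34)&(P[:,2]<47)&(P[:,0]<530)]
    l=np.polyfit(fr[:,1],fr[:,0],1);res=fr[:,0]-np.polyval(l,fr[:,1])
    print(cam,"front",len(fr),l,"yaw",-np.arctan(l[0]),res.std(),fr[:,1].min(),fr[:,1].max(),np.median(fr[:,2]))
    fl=P[box&(P[:,2]<22)&(P[:,2]>10)];print("floor z",np.median(fl[:,2]))
    ca=P[(P[:,2]>170)&(P[:,0]>690)&(P[:,0]<760)&(abs(P[:,1]-20)<200)]
    # front edge of case : min x per y bin
    bins=np.arange(-130,175,15);e=[(y+7,ca[(ca[:,1]>=y)&(ca[:,1]<y+15),0].min()) for y in bins if ((ca[:,1]>=y)&(ca[:,1]<y+15)).sum()>3]
    e=np.array(e);l2=np.polyfit(e[:,0],e[:,1],1);print("case",l2,-np.arctan(l2[0]))
    th=-np.arctan(l[0]);c,s=np.cos(th),np.sin(th);o=np.array([np.polyval(l,25),25.])
    Q=P.copy();Q[:,0]=c*(P[:,0]-o[0])+s*(P[:,1]-o[1]);Q[:,1]=-s*(P[:,0]-o[0])+c*(P[:,1]-o[1])
    r=(Q[:,2]>26)&(Q[:,2]<34)&(Q[:,0]>150)&(Q[:,0]<200)&(abs(Q[:,1])<150)
    for y in range(-150,150,6):
        m=r&(Q[:,1]>=y)&(Q[:,1]<y+6)
        if m.sum(): print((y+3,round(float(Q[m,0].min()),1),round(float(Q[m,0].max()),1),int(m.sum())),end=" ")
    print()
    k=(Q[:,0]>60)&(Q[:,0]<115)&(abs(Q[:,1])<30)
    for lo,hi in((20,26),(26,60),(50,80)):
        m=k&(Q[:,2]>lo)&(Q[:,2]<hi);print("knight",lo,Q[m].mean(0).round(1),P[m].mean(0).round(1),P[m].min(0).round(),P[m].max(0).round(),m.sum())
E
```

```text
top front 779 [2.23765724e-02 4.91469152e+02] yaw -0.022372838813842947 3.692973492707728 -115.92036368736912 171.14833133949645 42.23721235156575
floor z 16.500601009866493
case [2.27996554e-02 7.09171081e+02] -0.0227957060751806
(-141, 151.3, 197.6, 16) (-135, 152.5, 198.7, 29) (-129, 169.3, 199.8, 34) (-123, 169.3, 200.0, 35) (-117, 170.1, 199.4, 33) (-111, 170.1, 199.7, 31) (-105, 151.1, 200.0, 39) (-99, 150.1, 198.6, 29) (-93, 172.1, 199.7, 28) (-87, 176.5, 199.7, 21) (-81, 175.3, 198.5, 18) (-75, 175.0, 199.2, 26) (-69, 155.6, 199.0, 26) (-63, 150.3, 199.2, 38) (-57, 169.6, 199.7, 34) (-51, 169.6, 197.8, 34) (-45, 169.6, 199.3, 34) (-39, 169.4, 199.9, 32) (-33, 170.0, 198.0, 33) (-27, 170.3, 198.9, 34) (-21, 171.2, 199.1, 30) (-15, 169.9, 198.7, 25) (-9, 175.0, 199.6, 22) (-3, 182.5, 199.3, 17) (3, 187.5, 199.5, 13) (9, 182.6, 199.5, 19) (15, 176.0, 199.3, 22) (21, 170.3, 198.8, 24) (27, 169.5, 198.8, 35) (33, 169.4, 198.9, 34) (39, 170.0, 199.3, 35) (45, 170.1, 200.0, 31) (51, 169.8, 199.0, 34) (57, 169.8, 199.8, 31) (63, 169.7, 199.3, 31) (69, 151.5, 199.9, 31) (75, 150.4, 19
[... 1499 characters left out ...]
 169.7, 198.4, 23) (45, 169.3, 199.7, 24) (51, 169.9, 199.0, 25) (57, 169.0, 197.6, 24) (63, 169.4, 199.1, 26) (69, 152.2, 198.2, 21) (75, 150.0, 199.3, 31) (81, 150.9, 197.6, 25) (87, 166.5, 198.2, 15) (93, 167.9, 199.8, 19) (99, 169.0, 199.3, 20) (105, 172.2, 197.8, 18) (111, 173.4, 199.1, 19) (117, 174.5, 199.3, 17) (123, 175.3, 198.9, 18) (129, 174.0, 197.3, 19) (135, 170.3, 198.3, 21) (141, 151.7, 200.0, 15) (147, 159.6, 187.8, 2) 
knight 20 [ 82.6 -14.9  23.9] [575.    8.2  23.9] [560.   0.  20.] [593.  29.  26.] 47
knight 26 [ 82.8 -11.4  40.8] [575.2  11.7  40.8] [558.   3.  26.] [593.  25.  60.] 163
knight 50 [82.2 -9.3 61.4] [574.8  13.8  61.4] [558.   7.  50.] [590.  23.  74.] 117
```

Call:
{"name": "step_arm", "arguments": {
  "motion": [
    [[0.638,-0.517,0.075,0,0,0.0581],[0.638,-0.517,0.075,0,0,0.0581],[0.638,-0.517,0.075,0,0,0.0581],[0.638,-0.517,0.075,0,0,0.0581],[0.638,-0.517,0.075,0,0,0.0581],[0.638,-0.517,0.075,0,0,0.0581],[0.638,-0.517,0.075,0,0,0.0581],[0.638,-0.517,0.075,0,0,0.0581]]
  ],
  "claw": 28,
  "force": 20
}}

```text
t: 1.7
position: [400.1, -201.4, 267.9]
eef_rot: [[1.0, -0.023, 0.001], [-0.023, -1.0, -0.001], [0.001, 0.001, -1.0]]
ft_force: [0.8, -0.9, -0.9]
width: 24.2
finger_force: 0.0
```

```bash
cat >> h.py <<'E'
def go(x,y,z,yaw=-0.0227):
    from scipy.spatial.transform import Rotation as Ro
    s=bot.state();R=np.array(s["eef_rot"]);p=np.array(s["position"])
    T=np.array([[np.cos(yaw),np.sin(yaw),0],[np.sin(yaw),-np.cos(yaw),0],[0,0,-1]])
    print("t",s["t"],"p",p.round(1),"w",round(s["width"],1),"F",np.round(s["ft_force"],2),"yaw",np.arctan2(R[1,0],R[0,0]).round(4))
    print("move",((np.array([x,y,z])-p)@R/800).round(5),(Ro.from_matrix(R.T@T).as_rotvec()/2/np.pi).round(5))
E
python3 -c "
from h import *
go(535,19,220)
s=bot.state();print(np.round(s['joints'],2))
c=bot.get_calibration('wrist');R=np.array(c['R']);C=-R.T@np.array(c['t']).ravel();E=np.array(s['eef_rot']);print('cam in tool',((C-np.array(s['position']))@E).round(),(R@E).round(2))"
```

```text
t 1.7 p [ 400.1 -201.4  267.9] w 24.2 F [ 0.79 -0.91 -0.94] yaw -0.0235
move [ 0.16201 -0.27943  0.05986] [ 0.0001  -0.00017 -0.00012]
[-0.49  0.15  1.89 -0.    1.1   1.1 ]
cam in tool [ 81.  -1. -69.] [[ 0.    1.    0.  ]
 [-0.95  0.   -0.32]
 [-0.32 -0.    0.95]]
```

Call:
{"name": "step_arm", "arguments": {
  "motion": [
    [[0.162,-0.2795,0.04,0,0,-0.18],[0.162,-0.2795,0.04,0,0,-0.18],[0.162,-0.2795,0.04,0,0,-0.18],[0.162,-0.2795,0.04,0,0,-0.18],[0.162,-0.2795,0.04,0,0,-0.18],[0.162,-0.2795,0.04,0,0,-0.18],[0.162,-0.2795,0.04,0,0,-0.18],[0.162,-0.2795,0.04,0,0,-0.18]]
  ]
}}

```text
t: 2.5
position: [534.5, 18.2, 235.4]
eef_rot: [[0.441, 0.897, -0.0], [0.897, -0.441, -0.0], [-0.0, -0.0, -1.0]]
ft_force: [0.0, -0.4, 0.3]
width: 23.9
finger_force: 0.0
```

Call:
{"name": "step_arm", "arguments": {
  "motion": [
    [[0,0,0,0,0,-0.18],[0,0,0,0,0,-0.18],[0,0,0,0,0,-0.18],[0,0,0,0,0,-0.18],[0,0,0,0,0,-0.18],[0,0,0,0,0,-0.18],[0,0,0,0,0,-0.18],[0,0,0,0,0,-0.18]]
  ]
}}

```text
t: 3.3
position: [534.2, 17.3, 235.8]
eef_rot: [[-0.623, 0.782, 0.0], [0.782, 0.623, -0.0], [-0.0, 0.0, -1.0]]
ft_force: [-0.8, 1.2, 0.4]
width: 24.0
finger_force: 0.0
```

```bash
python3 -c "
from h import *
go(535,19,180,np.pi-.0227)
s=bot.state();print(np.round(s['joints'],2))"
```

```text
t 3.3 p [534.2  17.3 235.8] w 24.0 F [-0.83  1.2   0.37] yaw 2.2432
move [0.00104 0.00203 0.0697 ] [ 1.0000e-05  4.0000e-05 -1.3938e-01]
[ 0.01  0.31  1.76 -0.    1.07 -0.66]
```

Call:
{"name": "step_arm", "arguments": {
  "motion": [
    [[0,0.003,0.08,0,0,-0.1394],[0,0.003,0.08,0,0,-0.1394],[0,0.003,0.08,0,0,-0.1394],[0,0.003,0.08,0,0,-0.1394],[0,0.003,0.08,0,0,-0.1394],[0,0.003,0.08,0,0,-0.1394],[0,0.003,0.08,0,0,-0.1394],[0,0.003,0.08,0,0,-0.1394]]
  ]
}}

```text
t: 4.1
position: [536.1, 18.8, 171.7]
eef_rot: [[-1.0, 0.03, 0.0], [0.03, 1.0, -0.0], [-0.0, -0.0, -1.0]]
ft_force: [-0.3, 0.1, -0.2]
width: 24.1
finger_force: 0.0
```

```bash
python3 - <<'E'
from h import *
go(535,19,120,np.pi-.0227)
im,d=bot.capture("wrist");cv2.imwrite("pics/w1.png",im);np.savez("pics/w1.npz",im=im,d=d)
for r in bot.silhouettes("wrist","knight"):
    P,u,v=pts("wrist",d,r["region"]);print(r["conf"],r["rect"],np.percentile(P,[1,50,99],axis=0).round(1))
    b=P[(P[:,2]>18)&(P[:,2]<29)];print("base",b.min(0).round(1),b.max(0).round(1),len(b))
E
```

```text
t 4.1 p [536.1  18.8 171.7] w 24.1 F [-0.34  0.15 -0.25] yaw 3.1119
move [0.00142 0.0002  0.06465] [-1.00e-05  2.00e-05 -1.11e-03]
0.93 [192.1, 77.5, 60.3, 51.4] [[414.1 -48.2   4.3]
 [431.8 -29.1  40.8]
 [447.1 -18.   56.6]]
base [420.1 -31.9  18.3] [435.1 -24.9  28.9] 124
0.7 [276.7, 275.8, 40.4, 68.1] [[556.5   2.4  17.7]
 [568.   19.1  41.7]
 [584.9  35.3  72.1]]
base [557.2   1.4  18. ] [588.5  36.7  29. ] 703
```

View pics/w1.png

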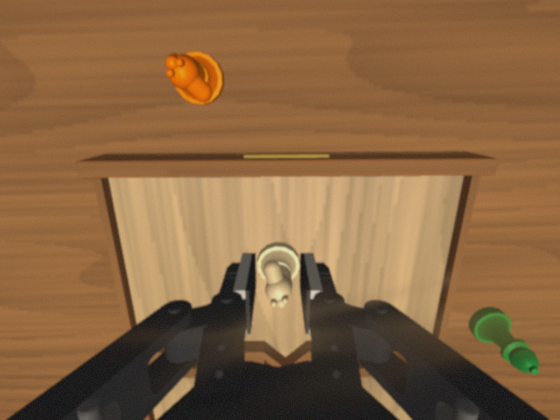

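Picture: the bone knight's base is at (278,262), between the fingertips at (245,260) and (312,260). The orange one is at (195,75), outside the front board. Image down is +x. Now I get the fingertip height from the depth.

```bash
python3 - <<'E'
from h import *
f=np.load("pics/w1.npz");P,u,v=pts("wrist",f["d"],np.ones((420,560),bool))
m=(P[:,2]>80)&(P[:,2]<171)&(abs(P[:,0]-536)<40)&(abs(P[:,1]-19)<70)
Q=P[m];print(len(Q),Q[:,2].min())
for z in range(88,130,4):
    q=Q[(Q[:,2]>=z)&(Q[:,2]<z+4)]
    if len(q):
        a=q[q[:,1]<19];b=q[q[:,1]>19];print(z,len(q),q[:,0].min().round(1),q[:,0].max().round(1),[ (np.round(k[:,1].min(),1),np.round(k[:,1].max(),1)) for k in (a,b) if len(k)])
E
python3 -c "
from h import *
go(532,19,118,np.pi-.0227)"
```

```text
17906 98.97579167499946
96 3 527.4 528.0 [(np.float64(7.7), np.float64(7.7)), (np.float64(31.8), np.float64(31.9))]
100 94 523.2 540.0 [(np.float64(1.4), np.float64(7.9)), (np.float64(31.5), np.float64(38.3))]
104 189 523.0 546.1 [(np.float64(-4.9), np.float64(8.0)), (np.float64(31.2), np.float64(44.6))]
108 245 522.7 542.8 [(np.float64(-5.7), np.float64(7.9)), (np.float64(31.4), np.float64(45.1))]
112 282 523.0 546.5 [(np.float64(-5.8), np.float64(7.9)), (np.float64(31.1), np.float64(45.3))]
116 307 522.3 546.5 [(np.float64(-5.7), np.float64(8.0)), (np.float64(31.2), np.float64(45.4))]
120 293 522.7 544.9 [(np.float64(-5.8), np.float64(7.9)), (np.float64(31.1), np.float64(45.2))]
124 340 522.8 546.2 [(np.float64(-5.7), np.float64(8.0)), (np.float64(31.2), np.float64(45.1))]
128 348 522.7 546.2 [(np.float64(-5.7), np.float64(8.0)), (np.float64(31.2), np.float64(45.4))]
t 4.2 p [536.1  18.8 171.7] w 24.1 F [-0.7  -0.24 -0.21] yaw 3.1128
move [5.130e-03 9.000e-05 6.716e-02] [-1.0e-05  2.0e-05 -9.6e-04]
```

Call:
{"name": "step_arm", "arguments": {
  "motion": [
    [[0.005,0,0.05,0,0,-0.001],[0.005,0,0.08,0,0,-0.001],[0.005,0,0.094,0,0,-0.001],[0.005,0,0.0996,0,0,-0.001],[0.005,0,0.0996,0,0,-0.001]]
  ]
}}

```text
t: 4.7
position: [532.5, 18.9, 92.1]
eef_rot: [[-1.0, 0.021, 0.0], [0.021, 1.0, -0.0], [-0.0, -0.0, -1.0]]
ft_force: [-0.9, -0.4, 0.3]
width: 23.7
finger_force: 0.0
```

```bash
python3 -c "
from h import *
go(545,18.5,92,np.pi-.0227)"
```

```text
t 4.7 p [532.5  18.9  92.1] w 23.7 F [-0.94 -0.43  0.31] yaw 3.1204
move [-0.01566 -0.00018  0.00015] [-1.0e-05  6.0e-05  2.4e-04]
```

Call:
{"name": "step_arm", "arguments": {
  "motion": [
    [[-0.006,-0.0004,0,0,0,0],[-0.012,-0.0004,0,0,0,0],[-0.017,-0.0004,0,0,0,0],[-0.021,-0.0004,0,0,0,0],[-0.025,-0.0001,0,0,0,0],[-0.029,0.0002,0,0,0,0],[-0.033,0.0005,0,0,0,0],[-0.037,0.0008,0,0,0,0]]
  ]
}}

```text
t: 5.5
position: [561.7, 18.9, 92.0]
eef_rot: [[-1.0, 0.021, -0.001], [0.021, 1.0, -0.0], [0.001, -0.0, -1.0]]
ft_force: [-1.4, -0.4, 0.4]
width: 24.0
finger_force: 0.6
```

```bash
cat >> h.py <<'E'
def kn():
    for cam in ("top","side"):
        im,d=bot.capture(cam)
        for r in bot.silhouettes(cam,"knight"):
            P,u,v=pts(cam,d,r["region"])
            if len(P) and np.median(P[:,0])>500:
                b=P[(P[:,2]>18)&(P[:,2]<29)];print(cam,round(r["conf"],2),np.median(P,0).round(1),"base",b.min(0).round(1),b.max(0).round(1),len(b))
E
python3 -c "
from h import *
go(631.6,23,92,np.pi-.0227);kn()"
```

```text
t 5.5 p [561.7  18.9  92. ] w 24.0 F [-1.38 -0.45  0.37] yaw 3.1208
move [-0.08731  0.00689 -0.0001 ] [-2.0e-05 -1.0e-04  3.1e-04]
```

```bash
python3 - <<'E'
from h import *
im,d=bot.capture("wrist");im2,_=bot.capture("side")
c=np.zeros((420,800,3),np.uint8);c[:,:420]=im[:,70:490];c[:380,420:]=cv2.resize(im2[150:300,210:360],(380,380));cv2.imwrite("pics/w2.png",c)
for r in bot.silhouettes("wrist","knight"):
    P,u,v=pts("wrist",d,r["region"]);print(r["conf"],np.round(r["rect"]),np.percentile(P,[1,50,99],axis=0).round(1))
E
```

```text
0.78 [277. 323.  51.  89.] [[565.7   6.4  18.1]
 [575.   19.3  39.9]
 [592.1  32.   65.4]]
0.57 [148.  23.  84.  40.] [[432.1 -51.    1.5]
 [442.3 -27.7  10.7]
 [447.8 -17.8  43.2]]
```

View pics/w2.png

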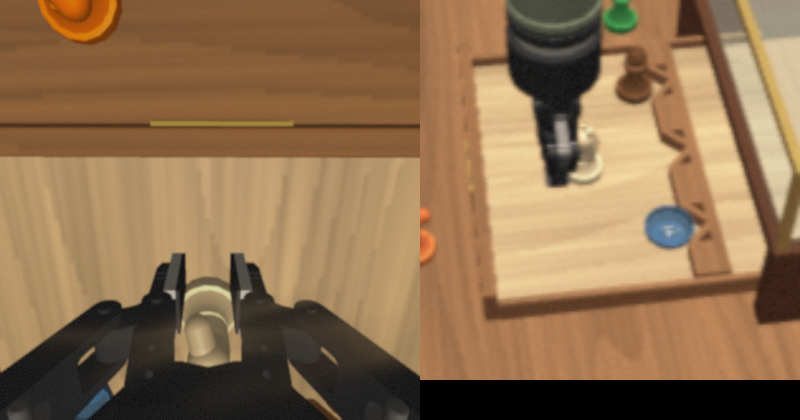

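Picture: the base's rear arc shows at (207,285), nested between the two fingertips. The knight is upright and the push is working, so I continue.

Call:
{"name": "step_arm", "arguments": {
  "motion": [
    [[-0.004,0.0003,0,0,0,0],[-0.008,0.0007,0,0,0,0],[-0.012,0.001,0,0,0,0],[-0.016,0.0013,0,0,0,0],[-0.02,0.0016,0,0,0,0],[-0.024,0.002,0,0,0,0],[-0.028,0.0023,0,0,0,0],[-0.032,0.0026,0,0,0,0]]
  ]
}}

```text
t: 6.65
position: [587.6, 20.5, 92.0]
eef_rot: [[-1.0, 0.021, 0.0], [0.021, 1.0, -0.0], [-0.0, -0.0, -1.0]]
ft_force: [-0.2, -0.4, -1.0]
width: 23.6
finger_force: 0.2
```

Call:
{"name": "step_arm", "arguments": {
  "motion": [
    [[-0.004,0.0003,0,0,0,0],[-0.008,0.0007,0,0,0,0],[-0.012,0.001,0,0,0,0],[-0.016,0.0013,0,0,0,0],[-0.02,0.0016,0,0,0,0],[-0.024,0.002,0,0,0,0],[-0.028,0.0023,0,0,0,0],[-0.032,0.0026,0,0,0,0]]
  ]
}}

```text
t: 7.45
position: [613.2, 22.0, 92.0]
eef_rot: [[-1.0, 0.021, 0.0], [0.021, 1.0, -0.0], [-0.0, -0.0, -1.0]]
ft_force: [-0.3, -0.8, -0.9]
width: 23.8
finger_force: 0.2
```

```bash
python3 - <<'E'
from h import *
go(631.6,23.3,92,np.pi-.0227)
im,d=bot.capture("wrist")
for r in bot.silhouettes("wrist","knight")[:2]:
    P,u,v=pts("wrist",d,r["region"]);print(r["conf"],np.round(r["rect"]),np.percentile(P,[1,50,99],axis=0).round(1))
kn()
E
```

```text
t 7.45 p [613.2  22.   92. ] w 23.8 F [-0.26 -0.85 -0.94] yaw 3.1209
move [-2.294e-02  2.040e-03  2.000e-05] [-1.0e-05  1.0e-05  3.1e-04]
0.6 [277. 324.  52.  91.] [[617.    8.9  16.5]
 [626.6  22.4  39.6]
 [648.5  35.1  65.9]]
side 0.65 [641.8  13.7  32.7] base [627.6   1.6  18.3] [653.9  31.9  28.9] 57
```

Call:
{"name": "step_arm", "arguments": {
  "motion": [
    [[-0.003,0.0002,0,0,0,0],[-0.006,0.0005,0,0,0,0],[-0.009,0.0008,0,0,0,0],[-0.012,0.001,0,0,0,0],[-0.015,0.0013,0,0,0,0],[-0.017,0.0015,0,0,0,0],[-0.019,0.0017,0,0,0,0]]
  ]
}}

```text
t: 8.45
position: [628.3, 23.1, 92.0]
eef_rot: [[-1.0, 0.021, -0.0], [0.021, 1.0, -0.0], [0.0, -0.0, -1.0]]
ft_force: [-2.1, 0.8, 0.2]
width: 23.9
finger_force: 0.2
```

Call:
{"name": "step_arm", "arguments": {
  "motion": [
    [[-0.001,0,0,0,0,0],[-0.002,0,0,0,0,0],[-0.0025,0,0,0,0,0]]
  ]
}}

```text
t: 8.75
position: [630.2, 23.0, 92.0]
eef_rot: [[-1.0, 0.021, -0.0], [0.021, 1.0, -0.0], [0.0, -0.0, -1.0]]
ft_force: [-0.8, 0.8, 0.1]
width: 23.9
finger_force: 0.2
```

Call:
{"name": "step_arm", "arguments": {
  "motion": [
    [[-0.001,0,0,0,0,0],[-0.002,0,0,0,0,0],[-0.002,0,0,0,0,0]]
  ]
}}

```text
t: 9.05
position: [631.9, 23.0, 92.0]
eef_rot: [[-1.0, 0.021, 0.0], [0.021, 1.0, -0.0], [-0.0, -0.0, -1.0]]
ft_force: [0.0, 0.5, -0.0]
width: 23.8
finger_force: 0.1
```

Call:
{"name": "step_arm", "arguments": {
  "motion": [
    [[-0.001,0,0,0,0,0],[-0.002,0,0,0,0,0],[-0.002,0,0,0,0,0]]
  ]
}}

```text
t: 9.35
position: [632.9, 22.9, 91.9]
eef_rot: [[-1.0, 0.021, -0.001], [0.021, 1.0, -0.0], [0.001, -0.0, -1.0]]
ft_force: [-2.4, 1.0, 0.8]
width: 23.9
finger_force: 0.8
```

```bash
cat >> h.py <<'E'
def board():
    # distance of board top centre line & seat check from wrist depth
    im,d=bot.capture("wrist");P,u,v=pts("wrist",d,np.ones(d.shape,bool))
    b=P[(abs(P[:,2]-42)<3)&(P[:,0]>440)&(P[:,0]<700)&(abs(P[:,1]-20)<100)]
    if len(b)>50: print("board x@y=25",np.polyval(np.polyfit(b[:,1],b[:,0],1),25).round(1),len(b))
    return im,d
E
python3 - <<'E'
from h import *
go(631.6,23.3,92,np.pi-.0227)
im,d=board()
for r in bot.silhouettes("wrist","knight")[:2]:
    P,u,v=pts("wrist",d,r["region"]);print(r["conf"],np.round(r["rect"]),np.percentile(P,[1,50,99],axis=0).round(1))
kn()
E
```

```text
t 9.35 p [632.9  22.9  91.9] w 23.9 F [-2.37  1.04  0.76] yaw 3.1209
move [ 0.00168  0.00043 -0.00015] [-3.0e-05 -2.0e-04  3.2e-04]
board x@y=25 631.4 1028
0.85 [277. 323.  51.  90.] [[636.3  11.1  18.1]
 [645.7  23.5  40.9]
 [664.2  35.7  65.8]]
top 0.24 [621.7 -89.1  17.7] base [ 483.5 -120.9   18. ] [735.4 170.7  29. ] 915
```

Call:
{"name": "step_arm", "arguments": {
  "motion": [
    [[-0.001,0,0,0,0,0],[-0.0018,0,0,0,0,0],[-0.0018,0,0,0,0,0],[-0.0018,0,0,0,0,0]]
  ]
}}

```text
t: 10.05
position: [634.8, 22.9, 91.9]
eef_rot: [[-1.0, 0.021, -0.0], [0.021, 1.0, -0.0], [0.0, -0.0, -1.0]]
ft_force: [-2.5, -0.5, 0.4]
width: 24.0
finger_force: 1.2
```

```bash
python3 - <<'E'
from h import *
go(631.6,23.3,92,np.pi-.0227)
im,d=bot.capture("wrist");cs=[bot.capture(c)[0] for c in ("top","side")]
for r in bot.silhouettes("wrist","knight")[:1]:
    P,u,v=pts("wrist",d,r["region"]);print(r["conf"],np.round(r["rect"]),np.percentile(P,[1,50,99],axis=0).round(1))
A=cv2.resize(cs[0][140:260,190:330],(400,343),interpolation=cv2.INTER_CUBIC);B=cv2.resize(cs[1][160:280,220:360],(400,343),interpolation=cv2.INTER_CUBIC)
cv2.imwrite("pics/s3.png",np.hstack([A,B]))
E
```

```text
t 10.05 p [634.8  22.9  91.9] w 24.0 F [-2.48 -0.51  0.36] yaw 3.1209
move [ 3.97e-03  4.30e-04 -9.00e-05] [-2.0e-05 -3.0e-05  3.1e-04]
0.6 [278. 322.  53.  91.] [[638.1  10.6  17.9]
 [647.3  23.6  40.6]
 [664.4  36.   65.7]]
```

View pics/s3.png

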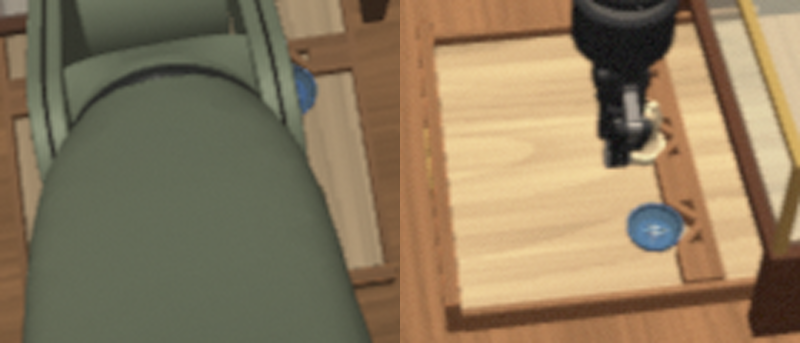

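Picture: the knight's base is at (647,148), inside the middle notch, and the dish (656,228) is undisturbed. I back off and check.

Call:
{"name": "step_arm", "arguments": {
  "motion": [
    [[0.005,0,0,0,0,0],[0.025,0,0,0,0,0],[0.06,0,0,0,0,0],[0.11,0,-0.02,0,0,0],[0.16,0,-0.07,0,0,0],[0.21,0,-0.1,0,0,0],[0.26,0,-0.1,0,0,0],[0.26,0,-0.1,0,0,0]]
  ]
}}

```text
t: 11.05
position: [421.8, 27.3, 172.6]
eef_rot: [[-1.0, 0.02, -0.002], [0.02, 1.0, 0.0], [0.002, -0.0, -1.0]]
ft_force: [-0.2, 0.7, -0.3]
width: 24.1
finger_force: 0.0
```

```bash
cat > chk.py <<'E'
from h import *
import sys
go(460,27,105,np.pi-.0227)
for cam in ("side","top","wrist"):
    im,d=bot.capture(cam)
    if cam=="side":cv2.imwrite(sys.argv[1],cv2.resize(im[150:290,200:380],(720,560),interpolation=cv2.INTER_CUBIC))
    for n in ("knight","bishop","dish"):
        for r in bot.silhouettes(cam,n):
            P,u,v=pts(cam,d,r["region"])
            if len(P) and 600<np.median(P[:,0])<1000 and abs(np.median(P[:,1])-23)<120 and np.median(P[:,2])<80:
                b=P[(P[:,2]>18)&(P[:,2]<29)]
                print(cam,n,round(r["conf"],2),np.median(P,0).round(1),"base",b.min(0).round(1),b.max(0).round(1))
    P,u,v=pts(cam,d,np.ones(d.shape,bool))
    b=P[(abs(P[:,2]-42)<3)&(P[:,0]>440)&(P[:,0]<680)&(abs(P[:,1]-25)<110)]
    if len(b)>50: l=np.polyfit(b[:,1],b[:,0],1);print(cam,"board mid x@25",np.polyval(l,25).round(1),"min",np.percentile(b[:,0]-l[0]*(b[:,1]-25),[1,99]).round(1))
    th=-.0227;Q=P[(abs(P[:,2]-30)<3)&(P[:,0]>640)&(P[:,0]<680)]
    rx=Q[:,0]+.0227*0-.0227*(Q[:,1]-25)
    m=(abs(Q[:,1]+18)<16)|(abs(Q[:,1]-65)<16)
    if m.sum():print(cam,"rail front x@25",np.percentile(rx[m],3).round(1))
E
python3 chk.py pics/s4.png
```

```text
t 11.05 p [421.8  27.3 172.6] w 24.1 F [-0.2   0.72 -0.27] yaw 3.1212
move [-0.04795  0.00057  0.08445] [-0.      -0.0003   0.00036]
side knight 0.6 [655.7  15.8  39.8] base [641.7   3.8  18.5] [676.3  63.9  29. ]
side bishop 0.66 [650.4 102.2  33.2] base [634.8  89.8  18.3] [668.4 123.5  28.9]
side dish 0.49 [650.6 -57.7  22. ] base [629.3 -83.2  18. ] [669.4 -40.7  29. ]
side board mid x@25 503.1 min [449.9 663. ]
side rail front x@25 664.2
top knight 0.51 [652.5  23.8  39.6] base [640.7   6.7  18.2] [674.6  41.4  28.9]
top bishop 0.67 [646.6 107.   30.8] base [634.6  92.3  18.5] [670.1 127.   29. ]
top dish 0.81 [651.2 -60.4  21. ] base [631.8 -79.5  18.1] [668.6 -41.9  28.8]
top board mid x@25 593.4 min [557.5 653.6]
top rail front x@25 663.7
wrist board mid x@25 488.8 min [442.8 498. ]
```

View pics/s4.png

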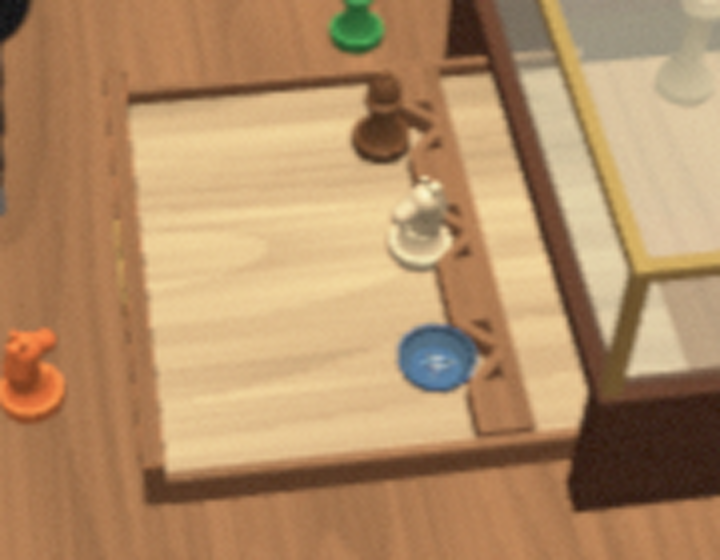

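Picture: the knight's base (420,238) is in the middle notch, and the bishop (380,130) and dish (437,357) are in theirs. The depth readings put the knight within about 1 mm of the seat point. Next is the tray.

Call:
{"name": "step_arm", "arguments": {
  "motion": [
    [[-0.05,0.0,0.03,0,0,0.0004],[-0.05,0.0,0.06,0,0,0.0004],[-0.05,0.0,0.097,0,0,0.0004],[-0.05,0.0,0.097,0,0,0.0004],[-0.054,0.0,0.097,0,0,0.0004],[-0.058,0.0,0.097,0,0,0.0004],[-0.062,0.0,0.097,0,0,0.0004],[-0.066,0.0,0.097,0,0,0.0004]]
  ]
}}

```text
t: 12.45
position: [479.4, 26.2, 95.3]
eef_rot: [[-1.0, 0.023, -0.001], [0.023, 1.0, -0.0], [0.001, -0.0, -1.0]]
ft_force: [-3.2, 0.9, 1.9]
width: 24.1
finger_force: 1.7
```

Call:
{"name": "step_arm", "arguments": {
  "motion": [
    [[-0.0015,0.0,0,0,0,0],[-0.003,0.0,0,0,0,0],[-0.0045,0.0,0,0,0,0],[-0.0065,0.0,0,0,0,0],[-0.009,0.0,0,0,0,0],[-0.012,0.0,0,0,0,0],[-0.015,0.0,0,0,0,0],[-0.0185,0.0,0,0,0,0]]
  ]
}}

```text
t: 13.25
position: [494.6, 25.8, 94.3]
eef_rot: [[-1.0, 0.023, -0.0], [0.023, 1.0, -0.0], [0.0, -0.0, -1.0]]
ft_force: [-4.0, 0.7, 2.9]
width: 24.0
finger_force: 1.6
```

Call:
{"name": "step_arm", "arguments": {
  "motion": [
    [[-0.0035,0,0,0,0,0],[-0.0075,0,0,0,0,0],[-0.0115,0,0,0,0,0],[-0.0155,0,0,0,0,0],[-0.0195,0,0,0,0,0],[-0.0235,0,0,0,0,0],[-0.0275,0,0,0,0,0],[-0.0315,0,0,0,0,0]]
  ]
}}

```text
t: 14.05
position: [519.9, 25.2, 94.4]
eef_rot: [[-1.0, 0.023, -0.0], [0.023, 1.0, -0.0], [0.0, -0.0, -1.0]]
ft_force: [-2.9, 0.0, 2.0]
width: 24.1
finger_force: 1.6
```

Call:
{"name": "step_arm", "arguments": {
  "motion": [
    [[-0.004,0,0,0,0,0],[-0.008,0,0,0,0,0],[-0.012,0,0,0,0,0],[-0.016,0,0,0,0,0],[-0.02,0,0,0,0,0],[-0.024,0,0,0,0,0],[-0.028,0,0,0,0,0],[-0.032,0,0,0,0,0]]
  ]
}}

```text
t: 14.85
position: [545.5, 24.6, 94.4]
eef_rot: [[-1.0, 0.023, 0.0], [0.023, 1.0, -0.0], [-0.0, -0.0, -1.0]]
ft_force: [-3.2, -0.3, 1.8]
width: 24.2
finger_force: 1.6
```

Call:
{"name": "step_arm", "arguments": {
  "motion": [
    [[-0.004,0,0,0,0,0],[-0.008,0,0,0,0,0],[-0.012,0,0,0,0,0],[-0.016,0,0,0,0,0],[-0.02,0,0,0,0,0],[-0.024,0,0,0,0,0],[-0.028,0,0,0,0,0],[-0.032,0,0,0,0,0]]
  ]
}}

```text
t: 15.65
position: [571.1, 24.0, 94.4]
eef_rot: [[-1.0, 0.023, -0.0], [0.023, 1.0, -0.0], [0.0, -0.0, -1.0]]
ft_force: [-1.9, -1.1, 1.6]
width: 24.0
finger_force: 1.6
```

```bash
python3 -c "
from h import *
go(646.5,23,95,np.pi-.0227)
im,d=board()
cv2.imwrite('pics/w5.png',im)"
```

```text
t 15.65 p [571.1  24.   94.4] w 24.0 F [-1.9 -1.1  1.6] yaw 3.1183
move [-0.09428  0.0009  -0.00077] [-2.e-05 -0.e+00 -9.e-05]
board x@y=25 583.8 4569
```

Call:
{"name": "step_arm", "arguments": {
  "motion": [
    [[-0.003,0,0,0,0,0],[-0.007,0,0,0,0,0],[-0.011,0,0,0,0,0],[-0.015,0,0,0,0,0],[-0.019,0,0,0,0,0],[-0.023,0,0,0,0,0],[-0.027,0,0,0,0,0],[-0.031,0,0,0,0,0]]
  ]
}}

```text
t: 16.5
position: [595.9, 23.5, 94.4]
eef_rot: [[-1.0, 0.023, 0.0], [0.023, 1.0, -0.0], [-0.0, -0.0, -1.0]]
ft_force: [-3.7, -0.5, 1.4]
width: 24.0
finger_force: 1.6
```

Call:
{"name": "step_arm", "arguments": {
  "motion": [
    [[-0.004,0,0,0,0,0],[-0.008,0,0,0,0,0],[-0.012,0,0,0,0,0],[-0.016,0,0,0,0,0],[-0.02,0,0,0,0,0],[-0.024,0,0,0,0,0],[-0.028,0,0,0,0,0],[-0.032,0,0,0,0,0]]
  ]
}}

```text
t: 17.3
position: [621.5, 22.8, 94.4]
eef_rot: [[-1.0, 0.023, 0.0], [0.023, 1.0, -0.0], [-0.0, -0.0, -1.0]]
ft_force: [-2.7, -0.6, 0.4]
width: 23.6
finger_force: 1.6
```

Call:
{"name": "step_arm", "arguments": {
  "motion": [
    [[-0.0035,0,0,0,0,0],[-0.007,0,0,0,0,0],[-0.01,0,0,0,0,0],[-0.013,0,0,0,0,0],[-0.0155,0,0,0,0,0],[-0.018,0,0,0,0,0],[-0.02,0,0,0,0,0],[-0.022,0,0,0,0,0]]
  ]
}}

```text
t: 18.1
position: [638.9, 22.5, 94.4]
eef_rot: [[-1.0, 0.023, 0.0], [0.023, 1.0, -0.0], [-0.0, -0.0, -1.0]]
ft_force: [-2.1, -0.2, 1.8]
width: 24.3
finger_force: 1.6
```

Call:
{"name": "step_arm", "arguments": {
  "motion": [
    [[-0.0015,0,0,0,0,0],[-0.003,0,0,0,0,0],[-0.0045,0,0,0,0,0],[-0.0045,0,0,0,0,0]]
  ]
}}

```text
t: 18.5
position: [642.7, 22.3, 94.4]
eef_rot: [[-1.0, 0.023, 0.001], [0.023, 1.0, -0.0], [-0.001, -0.0, -1.0]]
ft_force: [-2.6, 0.6, 0.7]
width: 24.3
finger_force: 1.1
```

Now I creep until the force rises at the stop.

Call:
{"name": "step_arm", "arguments": {
  "motion": [
    [[-0.0012,0,0,0,0,0],[-0.0024,0,0,0,0,0],[-0.0035,0,0,0,0,0],[-0.0035,0,0,0,0,0]]
  ]
}}

```text
t: 18.9
position: [645.4, 22.3, 94.4]
eef_rot: [[-1.0, 0.023, 0.0], [0.023, 1.0, -0.0], [-0.0, -0.0, -1.0]]
ft_force: [-2.2, -0.1, 0.2]
width: 23.9
finger_force: 1.2
```

Call:
{"name": "step_arm", "arguments": {
  "motion": [
    [[-0.0012,0,0,0,0,0],[-0.0024,0,0,0,0,0],[-0.0024,0,0,0,0,0]]
  ]
}}

```text
t: 19.2
position: [647.3, 22.3, 94.4]
eef_rot: [[-1.0, 0.023, 0.0], [0.023, 1.0, -0.0], [-0.0, -0.0, -1.0]]
ft_force: [-2.4, 0.6, 1.4]
width: 24.2
finger_force: 1.2
```

Call:
{"name": "step_arm", "arguments": {
  "motion": [
    [[-0.0012,0,0,0,0,0],[-0.0024,0,0,0,0,0],[-0.0024,0,0,0,0,0],[-0.0024,0,0,0,0,0]]
  ]
}}

```text
t: 19.6
position: [647.8, 22.3, 94.4]
eef_rot: [[-1.0, 0.023, -0.003], [0.023, 1.0, -0.0], [0.003, -0.0, -1.0]]
ft_force: [-6.8, 0.2, 3.7]
width: 23.7
finger_force: 3.2
```

Call:
{"name": "step_arm", "arguments": {
  "motion": [
    [[-0.0012,0,0,0,0,0],[-0.0018,0,0,0,0,0],[-0.0018,0,0,0,0,0],[-0.0018,0,0,0,0,0]]
  ]
}}

```text
t: 20.0
position: [648.1, 22.2, 94.4]
eef_rot: [[-1.0, 0.023, -0.006], [0.023, 1.0, -0.0], [0.006, -0.0, -1.0]]
ft_force: [-9.7, -1.2, 6.4]
width: 24.3
finger_force: 4.9
```

```bash
python3 -c "
from h import *
go(646.5,23,95,np.pi-.0227)
im,d=board()"
```

```text
t 20.0 p [648.1  22.2  94.4] w 24.3 F [-9.71 -1.2   6.42] yaw 3.1183
move [ 0.002    0.00091 -0.0007 ] [-3.00e-05 -1.01e-03 -9.00e-05]
board x@y=25 659.7 4606
```

At the stop: the force has risen to 10 N. I retract and check.

Call:
{"name": "step_arm", "arguments": {
  "motion": [
    [[0.006,0,0,0,0,0],[0.03,0,0,0,0,0],[0.08,0,-0.03,0,0,0],[0.14,0,-0.09,0,0,0],[0.2,0,-0.15,0,0,0],[0.26,0,-0.2,0,0,0],[0.26,0,-0.2,0,0,0],[0.26,0,-0.2,0,0,0]]
  ]
}}

```text
t: 20.85
position: [441.4, 27.2, 258.8]
eef_rot: [[-1.0, 0.023, 0.01], [0.023, 1.0, 0.0], [-0.01, 0.001, -1.0]]
ft_force: [1.9, 0.6, -1.1]
width: 23.6
finger_force: 0.0
```

```bash
python3 - <<'E'
from h import *
go(460,27,250,np.pi-.0227)
im,d=bot.capture("side");im2,d2=bot.capture("top")
c=np.hstack([cv2.resize(im[130:310,230:410],(400,400)),cv2.resize(im2[60:240,170:350],(400,400))]);cv2.imwrite("pics/s6.png",c)
for cam,dd in(("side",d),("top",d2)):
    P,u,v=pts(cam,dd,np.ones(dd.shape,bool));b=P[(abs(P[:,2]-42)<2.5)&(P[:,0]>645)&(P[:,0]<690)&(abs(P[:,1]-20)<110)]
    print(cam,"board@25",np.percentile(b[:,0]-.0227*(b[:,1]-25),[3,50,97]).round(1),len(b))
for n in ("knight","dish","bishop"):
  for r in bot.silhouettes("side",n):
    P,u,v=pts("side",d,r["region"]);print(n,round(r["conf"],2),np.median(P,0).round(),np.round(r["rect"]))
E
```

```text
t 20.85 p [441.4  27.2 258.8] w 23.6 F [ 1.86  0.6  -1.11] yaw 3.1186
move [-0.02312  0.00031  0.01126] [ 9.00e-05  1.55e-03 -5.00e-05]
side board@25 [658.9 664.3 670.2] 381
top board@25 [658.6 664.1 670. ] 431
knight 0.78 [434. -43.  18.] [210. 246.  20.  22.]
bishop 0.51 [657. 215.  17.] [288. 152.   9.  25.]
```

View pics/s6.png

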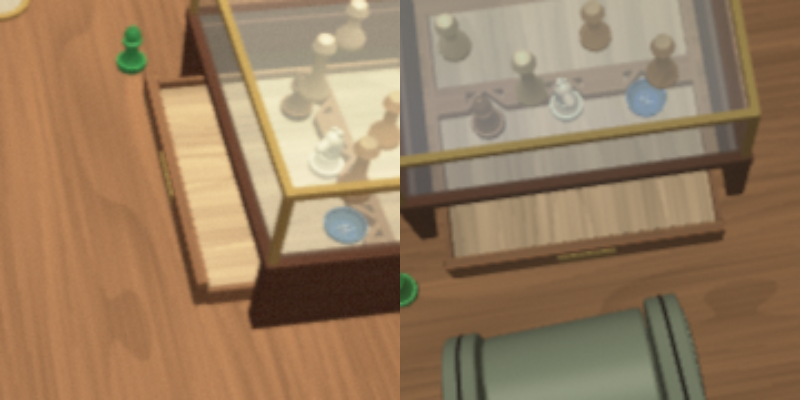

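Picture: the tray is home (the board moved 172 mm). Through the glass the knight is upright at (567,105), the bishop at (488,125) and the dish at (645,97). I zoom in and overlay the predicted seat circle to check the knight is still seated.

```bash
python3 - <<'E'
from h import *
out=[]
for cam,(x0,x1,y0,y1) in (("top",(200,300,80,155)),("side",(340,440,160,235))):
    im,d=bot.capture(cam);k=8 if cam=="top" else 8
    k=4
    c=cv2.resize(im[y0:y1,x0:x1],None,fx=k,fy=k,interpolation=cv2.INTER_CUBIC)
    def dr(ctr,r,z,col):
        p=[((proj(cam,[ctr[0]+r*np.cos(a),ctr[1]+r*np.sin(a),z])-[x0,y0]+.5)*k) for a in np.linspace(0,6.28,40)]
        cv2.polylines(c,[np.int32(p)],True,col,1)
    s=np.array([828.0,19.7])
    c0=c.copy();dr(s,18,26,(0,0,255))
    e=np.array([1,-.0227]);n=np.array([.0227,1])
    p=[s+e*5.5-n*60,s+e*5.5-n*20,s+e*25.5,s+e*5.5+n*20,s+e*5.5+n*60]
    q=[(proj(cam,[*w,30])-[x0,y0]+.5)*k for w in p];cv2.polylines(c,[np.int32(q)],False,(0,255,0),1)
    out.append(np.vstack([c0,c]))
cv2.imwrite("pics/z7.png",np.hstack(out)); print(out[0].shape)
E
```

```text
(600, 400, 3)
```

View pics/z7.png

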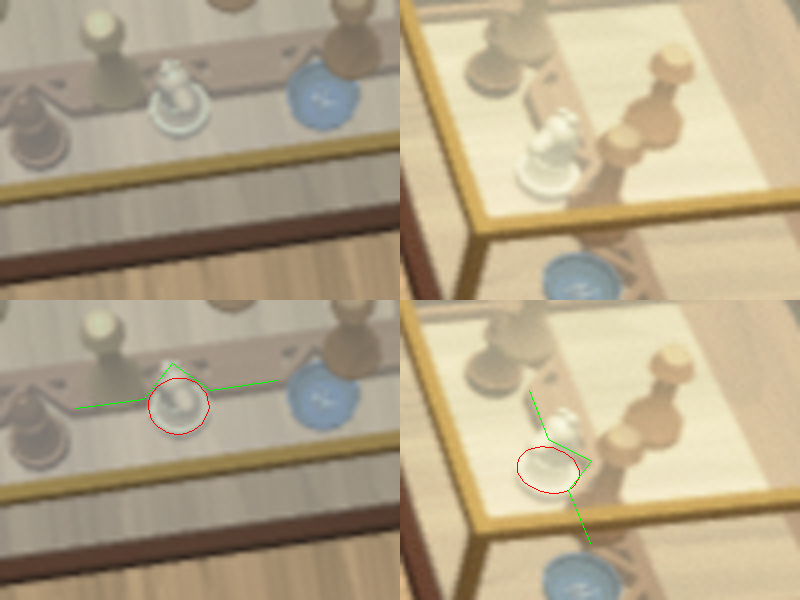

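The overlay ring coincides with the knight's base and the rail outline fits, so the knight is still seated. Handing in.

```bash
python3 -c "
from workcell import bot
print(bot.close_job())"
```

```text
the job is handed in; nothing more can be done
None
```

The bone knight was pushed into the middle notch, then the tray was pushed to its stop (about 172 mm). The knight, bishop and dish stand in their notches, the arm is clear, and the job was handed in at about 21 s. No verdict was returned.

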